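# Weight the glued key in the crown of an upturned bowl

## Robot

A 6-joint arm with a two-finger parallel gripper is mounted at the origin on a cart in front of the work surface, level with it; the furniture and walls round the work are solid. World frame = base frame: x ahead of the robot, y to its left, z up, the work surface at z = 0. Lengths are in m, angles in rad, forces in N, time in s.
With the tool pointing down it reaches from about 0.25 to 0.85 m from the base axis. Payload 12.5 kg.
Tool frame: the origin (TCP) lies on the centre line of the jaws, within the pads' length; the fingertips stand bot.finger_overhang ahead of it and the grasp point (between the pads) lies 3 mm ahead of it (bot.finger_overhang is the distance from the TCP to the fingertips, in m); z points along the fingers, y is the line along which they close (so a half turn about z gives the same grasp; the last joint's range is limited). The gripper opens to 93 mm and grips with 3 to 60 N. Pads are 15 mm wide; open, the fingers measure 128 mm over their backs; the gripper's body (75 mm by 188 mm) begins 65 mm behind the grasp point.
Start: joints at [-0.085, 0.351, 1.652, -0, 1.139, -0.085], TCP at [0.55, 0, 0.241] pointing down, gripper open.
Joint ranges: [-2.75, 2.75], [-0.79, 2.1], [0.01, 2.65], [-1.57, 4.71], [0.07, 3.14], [-2.87, 2.87]. Speed limits (rad/s): [2.22, 2.22, 2.79, 3.14, 3.14, 3.14].

## Interface

Orientations are given as a unit quaternion [w, x, y, z].
In Python, from bench import bot, viewer, spotter gives the robot as it stands. The module is installed in compiled form; this text tells all that it offers.
- The arm moves only by the shell command python3 -m pendant 'ROWS' [OPENING]. ROWS is JSON, a list of rows, each a list of 6 numbers: the shift along the tool's x, y, z in cm, then the turn, a rotation vector about the tool's x, y, z in degrees. In form: [[x, y, z, wx, wy, wz], ...]. A call has 1 to 5 rows; each row is the pose to reach, as a shift and turn from the pose commanded when the call began, along the tool's axes at that moment; what a row does not reach only later rows make up. A row lasts 1/10 s, in which the tool goes at most 50 mm and 8.59 degrees, less where a joint would pass 70% of its speed; a pose out of reach is approached as far as the arm can. A call with a gripper value outside its range is refused whole. OPENING is the opening, from 0 (shut) to 1 (fully open), set as the call begins (- or left out, the last holds). The fingers move at their own pace and stop on an object; the grip force is fixed at half the most. Time passes only in rows, so rows that repeat a pose let the fingers close. It gives the time, the measured TCP pose, the force, the opening and the grip force at its end, in the units of the state.
- bot.sense(): the state, without advancing time (a new reading comes with each control period).
- viewer.get_image(name): name is "scene" or "side" or "wrist"; returns (picture, depth): 420x560x3 uint8, red, green, blue; 420x560 float32, m along the optical axis (not along the pixel's ray), 0 where there is no reading.
- viewer.get_calibration(name): a dict with "intrinsics" (3x3 intrinsics, pixels), "k1" (the pictures are not rectified: a ray, as slopes to the right and down, at radius r is drawn at 1 + k1 r^2 times it, then the intrinsics apply), "R" (3x3) and "t" (3): a world point X has camera coordinates R X + t. Camera axes: x right, y down, z forward; pixel columns grow to the right and rows downward; lengths in m; the calibration is good to about 2 mm. A picture is of the moment at which its call begins: read the wrist's pose just before it. get_calibration takes no time and is no camera call; for the wrist camera it gives the pose at the moment of the call.
- bot.close_job(): hands the job in; it is judged then, once.
Trained networks look in the newest picture that a camera, given by its name, has taken for a name from the list of things; names that differ only in an ending like _2 or _b are one class to them, and where a whole thing is asked for, a point or a joint stands for the part that bears it (a point fixed in the world has none). Each returns a list of dicts, best first, with "p" (0 to 1); they miss things now and then, are a little off and sometimes report something else, mostly with a low value. They report only what shows in the picture. A call takes as long as a camera call.
- spotter.search_frame(name, camera): "centre" ([column, row] in pixels, amid what is visible of it).
- spotter.masks_of(name, camera): "region" (420x560 bool, what is visible of it) and "centre" ([column, row] in pixels, amid what is visible of it).
- spotter.place_of(name, camera): "centre" ([column, row] in pixels: a listed point, or the origin of a listed thing).
The state is a dict: "clock": time; "joint_pos": joint angles; "dq": joint speeds; "effort": joint torques, N m; "tool_pos": TCP position; "tool_rot": TCP orientation; "ft_force": force on the tool from outside, world axes, zero at the start; "torque": the same for the moment, N m; "finger_gap": opening from 0.0 (shut) to 1.0 (fully open); "gripper_force": force on a finger pad.
Only numpy, scipy, OpenCV 4.12 (cv2) and the standard library are available. Lean on these libraries where they do the work, as an engineer would, in place of code of your own. Each camera call takes 0.05 s, during which the arm holds its last target. There are 200 camera calls.

## Task

The bow-tie key glued into the crown of the upturned bowl must be pressed down while it sets. Take the cork-faced caul out of its rack, lay it flat on the bench, cork side down, and let go; then take it again and gently balance it, level and centred, on the crown of the bowl, cork down. Once it balances there by itself, lay the oil stone lengthwise along the caul as the weight, right side up and centred over the crown, so that the whole stack stays balanced level; leave the tin and the other strip where they are.

Things in the scene. Friction and masses are not known exactly. Their poses are not given: they have to be found in the camera images.
- bowl: Turned light-wood bowl standing mouth down, fixed to the bench: a smooth dome, part of a ball of radius 85 mm, 78 mm high and 170 mm across at the bench. Origin at the middle of its foot circle, on the bench. A dark bow-tie key, 44 mm long, is let in flush at the very top, across a thin crack.
- crown (a point): The highest point of the dome, the middle of the dark key, 78 mm above the bench.
- rack: Wooden caul rack, fixed: a board 130 x 110 mm (its x and y) with two straight grooves along its y axis, centred at x = -39 mm and x = +39 mm. Grooves 25 mm wide, their floor 10 mm above the bench, the ribs' tops 28 mm above it. Origin in the middle of its underside. The bench 0.37 to 0.49 m ahead of the robot and up to 60 mm left or right of straight ahead is clear.
- caul: The caul: light-wood strip 130 x 44 x 22 mm (its x, y, z; 90 g), origin at its middle. Its -z face is dark brown cork, so +z points up when it lies cork down. At the start it stands on a long edge in the rack's groove at x = -39 mm, its x along the groove, its y upright, the cork facing the rack's -x (the robot's left); its top edge is 54 mm above the bench, 26 mm above the ribs.
- oil_stone: Oil stone in its wooden holder, lying on the bench, 190 mm long along its y axis: the holder is 62 mm wide (x) and 14 mm high, the grey stone on it 50 mm wide, 164 mm long, its top 32 mm up. 0.3 to 0.5 kg, centre of mass at the middle of its length and width. Origin in the middle of the underside.
- plain_strip: Bystander: dark plain strip 95 x 14 x 36 mm on edge in the rack's other groove, its top 46 mm above the bench; leave it there. Origin in the middle of its lower edge.
- wax_tin: Bystander: round tin with a red lid, 71 mm across, 29 mm high, standing on the bench. Origin in the middle of its underside.

How it is judged:
By the outcome, as a careful person would: the job done as asked, in the order asked, and still so for the second after the job is handed in, with the robot touching nothing.
It also fails if it takes over 72 s, if anything falls off the work surface, if the arm or the gripper's body presses on something with over 40 N, if the wrist force passes 120 N, or if a joint passes its speed limit or range.

## Working session

There is one attempt and no reset: what is moved stays moved. The work goes in short steps, Python scripts to look and compute and a shell command to move; the robot and the scene stay as the last step left them, time stands still between calls to the robot, and variables do not carry over. Pictures are saved under pics/ and viewed, at most 10 in all, crops included, and the job is handed in when it is done.

```bash
mkdir -p pics; cat > h.py <<'E'
import numpy as np, cv2
from scipy.spatial.transform import Rotation as Ro
from bench import bot, viewer, spotter
def cloud(name):
    cal=viewer.get_calibration(name); im,d=viewer.get_image(name)
    return im,d,cal
def pix2w(cal,d,u,v):
    K=np.array(cal["intrinsics"]);k=cal["k1"]
    dist=np.array([k,0,0,0,0],float)
    p=cv2.undistortPoints(np.stack([u,v],-1).astype(np.float64).reshape(-1,1,2),K,dist).reshape(-1,2)
    c=np.c_[p*np.asarray(d).reshape(-1,1),np.asarray(d).reshape(-1)]
    return (c-np.array(cal["t"]))@np.array(cal["R"])
def full(cal,d):
    v,u=np.mgrid[:420,:560]
    return pix2w(cal,d.ravel(),u.ravel(),v.ravel()).reshape(420,560,3)
def save(n,im): cv2.imwrite("pics/%s.png"%n,im[...,::-1])
def st():
    s=bot.sense(); q=s["tool_rot"]; R=Ro.from_quat([q[1],q[2],q[3],q[0]])
    return s,R
E
python3 - <<'E'
from h import *
s,R=st(); print(s); print(R.as_matrix().round(3), bot.finger_overhang)
ims=[]
for n in ["scene","side"]:
    im,d,cal=cloud(n); P=full(cal,d); ims.append(im)
    save(n+"0",im); np.save(n+"0.npy",P)
    print(n,"cam pos",(-np.array(cal["R"]).T@cal["t"]).round(3))
    for o in ["bowl","rack","caul","oil_stone","plain_strip","wax_tin"]:
        r=spotter.masks_of(o,n)
        for m in r[:1]:
            Q=P[m["region"]&(d>0)]
            print(o,round(m["p"],2),np.round(m["centre"]),len(Q),np.median(Q,0).round(3),np.percentile(Q,2,axis=0).round(3),np.percentile(Q,98,axis=0).round(3))
            np.save(f"{n}_{o}.npy",Q)
E
```

```text
{'clock': 0.0, 'joint_pos': array([-8.46114969e-02,  3.51244358e-01,  1.65244306e+00, -1.43443384e-05,
        1.13908982e+00, -8.45912793e-02]), 'dq': array([ 2.65660684e-04,  1.39791653e-03,  4.35943312e-04, -9.86455171e-05,
       -1.21981432e-03,  3.54603328e-04]), 'effort': array([ 1.41757551e-03, -4.97321892e+01, -2.85254824e+01,  6.99741254e-02,
        2.57699919e-02, -1.73020858e-04]), 'tool_pos': array([5.49673330e-01, 4.36168703e-05, 2.40089756e-01]), 'tool_rot': array([-4.48504634e-04,  7.07111680e-01,  7.07101634e-01, -3.86901911e-04]), 'ft_force': array([-0.01222126,  0.3156492 , -0.17975295]), 'torque': array([-0.02463385,  0.02806582,  0.04873849]), 'gripper_force': 0.0, 'finger_gap': 1.001790100113855}
[[ 0.     1.    -0.001]
 [ 1.    -0.     0.   ]
 [ 0.    -0.001 -1.   ]] 0.022
scene cam pos [ 0.118 -0.705  0.463]
bowl 0.76 [315. 227.] 2925 [ 0.569 -0.144  0.043] [ 0.52  -0.185  0.005] [ 0.647 -0.066  0.076]
rack 0.63 [297. 305.] 2221 [ 0.416 -0.285  0.027] [ 0.374 -0.324  0.002] [ 0.482 -0.229  0.029]
caul 0.83 [277. 268.] 1481 [ 0.42  -0.225  0.045] [ 0.366 -0.233  0.011] [ 0.493 -0.204  0.055]
oil_stone 0.79 [196. 209.] 1055 [0.381 0.108 0.03 ] [ 0.336  0.055 -0.   ] [0.442 0.224 0.032]
plain_strip 0.84 [304. 294.] 891 [ 0.424 -0.301  0.039] [ 0.383 -0.306  0.02 ] [ 0.476 -0.288  0.047]
side cam pos [ 0.019 -0.795  1.049]
bowl 0.63 [316. 210.] 2804 [ 0.575 -0.13   0.051] [ 0.52  -0.181  0.009] [ 0.653 -0.051  0.077]
rack 0.61 [300. 285.] 1417 [ 0.423 -0.268  0.026] [ 0.375 -0.322  0.004] [ 0.481 -0.23   0.031]
caul 0.96 [281. 262.] 920 [ 0.425 -0.221  0.05 ] [ 0.365 -0.231  0.001] [ 0.492 -0.199  0.056]
oil_stone 0.81 [200. 178.] 1355 [0.385 0.131 0.029] [ 0.337  0.059 -0.001] [0.441 0.23  0.034]
plain_strip 0.84 [307. 289.] 512 [ 0.428 -0.298  0.041] [ 0.383 -0.303  0.015] [ 0.474 -0.286  0.049]
wax_tin 0.66 [367. 259.] 162 [ 0.605 -0.296  0.028] [ 0.578 -0.322  0.025] [ 0.63  -0.268  0.032]
```

```bash
python3 - <<'E'
from h import *
from scipy.optimize import least_squares
import glob
a=cv2.imread("pics/scene0.png");b=cv2.imread("pics/side0.png")
cv2.imwrite("pics/m0.png",cv2.resize(np.hstack([a[90:390,100:460],b[90:390,100:460]]),(800,333)))
for n in ["scene","side"]:
    Q=np.load(n+"_bowl.npy"); Q=Q[Q[:,2]>0.01]
    f=lambda p:np.linalg.norm(Q-p,axis=1)-0.085
    r=least_squares(f,[0.58,-0.13,-0.007],loss="soft_l1",f_scale=0.001); print(n,"bowl",r.x.round(4),np.median(abs(r.fun)).round(4))
    for o,lo,hi in [("caul",.050,.06),("oil_stone",.027,.037),("plain_strip",.041,.051)]:
        Q=np.load(f"{n}_{o}.npy"); T=Q[(Q[:,2]>lo)&(Q[:,2]<hi)]
        m=np.median(T,0); T=T[np.linalg.norm(T-m,axis=1)<.11]
        (c,wh,ang)=cv2.minAreaRect((T[:,:2]*1000).astype(np.float32)); print(n,o,len(T),np.round(c,1),np.round(wh,1),round(ang,1),"z",np.median(T[:,2]).round(4))
E
```

```text
scene bowl [ 0.6004 -0.1037 -0.0074] 0.0006
scene caul 602 [ 430.7 -217.6] [ 26.  130.6] 85.8 z 0.0534
scene oil_stone 596 [392.1 149.9] [168.8  50. ] 68.5 z 0.0308
scene plain_strip 397 [ 429.9 -296.4] [16.9 95.1] 86.9 z 0.0454
side bowl [ 0.5992 -0.1016 -0.008 ] 0.0012
side caul 442 [ 429.3 -215.8] [ 25.5 129.3] 85.6 z 0.0527
side oil_stone 820 [391.3 150. ] [174.3  50.4] 68.7 z 0.0306
side plain_strip 260 [ 429.4 -293.2] [16.7 95.8] 87.0 z 0.0456
```

View pics/m0.png

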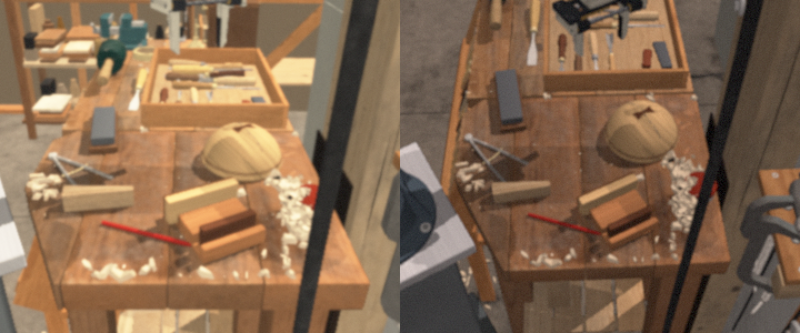

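```bash
python3 -m pendant '[[-4.4,-2.4,0,0,0,-8.5],[-8.7,-4.8,0,0,0,-17],[-13.1,-7.2,0,0,0,-25.5],[-17.4,-9.6,0,0,0,-34],[-21.7,-12,0,0,0,-42.5]]' 1; python3 -m pendant '[[0,0,0,0,0,-8.5],[0,0,0,0,0,-17],[0,0,0,0,0,-25.5],[0,0,0,0,0,-34],[0,0,0,0,0,-43.5]]'; python3 -m pendant '[[0,0,0,0,0,0]]'
python3 - <<'E'
from h import *
s,R=st(); print(s["joint_pos"].round(2),s["tool_pos"].round(4),R.as_matrix().round(3))
im,d,cal=cloud("wrist"); P=full(cal,d); save("w1",im)
for o,lo,hi in [("caul",.048,.06),("plain_strip",.040,.052)]:
    r=spotter.masks_of(o,"wrist")
    if not r: print(o,"none"); continue
    Q=P[r[0]["region"]&(d>0)];T=Q[(Q[:,2]>lo)&(Q[:,2]<hi)]
    (c,wh,ang)=cv2.minAreaRect((T[:,:2]*1000).astype(np.float32));print(o,r[0]["p"],len(T),np.round(c,1),np.round(wh,1),round(ang,1),T[:,2].mean())
E
```

```text
clock: 1.2
tool_pos: [0.441, -0.1977, 0.2408]
tool_rot: [0.0, 0.433, 0.901, -0.0]
ft_force: [0.9, -0.2, -0.7]
finger_gap: 0.998
gripper_force: 0.0
clock: 1.7
tool_pos: [0.442, -0.1964, 0.2407]
tool_rot: [0.0, 0.076, 0.997, -0.0]
ft_force: [-0.0, 0.9, -0.6]
finger_gap: 1.003
gripper_force: 0.0
clock: 1.8
tool_pos: [0.442, -0.1964, 0.2407]
tool_rot: [0.0, 0.078, 0.997, -0.0]
ft_force: [-0.7, -0.6, 0.5]
finger_gap: 0.997
gripper_force: 0.0
[-0.51  0.23  1.82 -0.    1.09 -1.93] [ 0.442  -0.1964  0.2407] [[-0.988  0.155  0.   ]
 [ 0.155  0.988 -0.   ]
 [-0.    -0.    -1.   ]]
caul 0.92 2996 [ 429.3 -215.2] [ 22.1 129.9] 86.2 0.053442891752500436
plain_strip 0.6 1415 [ 429.5 -293.1] [14.4 95.7] 86.2 0.045284646319513434
```

```bash
python3 -m pendant '[[0.5,-1,3.5,0,0,-2.5],[0.96,-2.06,7,0,0,-5.1],[0.96,-2.06,10.5,0,0,-5.1],[0.96,-2.06,13.5,0,0,-5.1],[0.96,-2.06,13.5,0,0,-5.1]]' 0.5
python3 - <<'E'
from h import *
s,R=st(); print(s["joint_pos"].round(2),s["tool_pos"].round(4),R.as_matrix().round(3))
im,d,cal=cloud("wrist"); P=full(cal,d); save("w2",im)
for o,lo,hi in [("caul",.048,.06)]:
    r=spotter.masks_of(o,"wrist")
    if not r: print(o,"none"); continue
    Q=P[r[0]["region"]&(d>0)];T=Q[(Q[:,2]>lo)&(Q[:,2]<hi)]
    (c,wh,ang)=cv2.minAreaRect((T[:,:2]*1000).astype(np.float32));print(o,r[0]["p"],len(T),np.round(c,1),np.round(wh,1),round(ang,1),T[:,2].mean())
E
```

```text
clock: 2.45
tool_pos: [0.4276, -0.2142, 0.1028]
tool_rot: [-0.003, 0.036, 0.999, 0.002]
ft_force: [-1.0, -0.4, 0.6]
finger_gap: 0.618
gripper_force: 0.0
[-0.56  0.43  1.94  0.    0.77 -2.06] [ 0.4276 -0.2142  0.1028] [[-0.997  0.071 -0.005]
 [ 0.071  0.997  0.003]
 [ 0.005  0.003 -1.   ]]
caul 0.61 7022 [ 424.7 -214.8] [ 22.1 121. ] 86.2 0.05357786300713197
```

View pics/w2.png

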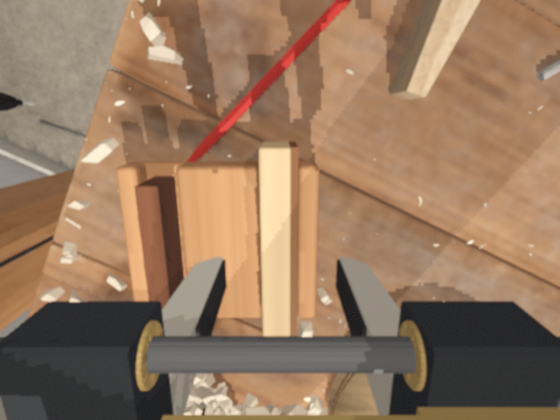

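```bash
python3 -m pendant '[[0,-0.1,2,0,0,0],[0,-0.1,3.5,0,0,0],[0,-0.1,4.4,0,0,0],[0,-0.1,4.65,0,0,0],[0,-0.1,4.65,0,0,0]]' 0.5; python3 -m pendant '[[0,0,0,0,0,0],[0,0,0,0,0,0],[0,0,0,0,0,0],[0,0,0,0,0,0],[0,0,0,0,0,0]]' 0; python3 -m pendant '[[0,0,-0.1,0,0,0],[0,0,-0.8,0,0,0],[0,0,-2,0,0,0],[0,0,-4,0,0,0],[0,0,-6,0,0,0]]' -
```

```text
clock: 3.05
tool_pos: [0.4296, -0.2164, 0.0599]
tool_rot: [0.0, 0.034, 0.999, -0.0]
ft_force: [0.3, 0.3, -1.5]
finger_gap: 0.5
gripper_force: 0.0
clock: 3.55
tool_pos: [0.4293, -0.2162, 0.0593]
tool_rot: [0.0, 0.034, 0.999, -0.0]
ft_force: [-0.1, 0.4, 4.0]
finger_gap: 0.235
gripper_force: 29.9
clock: 4.05
tool_pos: [0.4292, -0.2161, 0.1206]
tool_rot: [0.0, 0.034, 0.999, -0.0]
ft_force: [-0.4, -0.7, -0.5]
finger_gap: 0.234
gripper_force: 29.9
```

```bash
python3 -m pendant '[[0.2,3,0,0,0,0],[0.5,7,0,0,0,0],[0.75,11,0,0,0,0],[1,15,0,0,0,0],[1.2,19,0,0,0,0]]' -; python3 -m pendant '[[0.1,1,0,7,0,0],[0.2,2,0,14,0,0],[0.2,2.9,0,21,0,0],[0.2,2.9,0,28,0,0],[0.2,2.9,0,34,0,0]]' -; python3 -m pendant '[[0,0,0,6,0,0],[0,0,0,6,0,0]]' -; python3 -c "
from h import *
s,R=st(); print(s['joint_pos'].round(2),s['tool_pos'].round(4),R.as_matrix().round(3))"
```

```text
clock: 4.55
tool_pos: [0.4302, -0.0243, 0.1201]
tool_rot: [0.001, 0.034, 0.999, -0.0]
ft_force: [0.0, -0.6, -1.2]
finger_gap: 0.229
gripper_force: 29.9
clock: 5.05
tool_pos: [0.4309, 0.0039, 0.1205]
tool_rot: [-0.008, 0.033, 0.955, -0.295]
ft_force: [0.1, -0.5, -1.5]
finger_gap: 0.235
gripper_force: 29.9
clock: 5.25
tool_pos: [0.4303, 0.0043, 0.119]
tool_rot: [-0.012, 0.031, 0.939, -0.343]
ft_force: [-0.1, 0.2, -0.7]
finger_gap: 0.234
gripper_force: 29.9
[ 0.27  0.5   1.98 -0.76  1.07 -0.72] [0.4303 0.0043 0.119 ] [[-0.998  0.051 -0.043]
 [ 0.067  0.763 -0.643]
 [ 0.001 -0.644 -0.765]]
```

```bash
python3 -m pendant '[[0,1.6,1.9,0,0,0],[0,3.2,3.8,0,0,0],[0,4.1,4.9,0,0,0],[0,4.4,5.25,0,0,0],[0,4.4,5.25,0,0,0]]' -; python3 -m pendant '[[0,0.06,0.08,0,0,0],[0,0.13,0.15,0,0,0],[0,0.13,0.15,0,0,0]]' -;
```

```text
clock: 5.75
tool_pos: [0.4303, 0.003, 0.051]
tool_rot: [-0.012, 0.033, 0.939, -0.341]
ft_force: [-0.7, 0.1, -0.8]
finger_gap: 0.238
gripper_force: 29.9
clock: 6.05
tool_pos: [0.4305, 0.0033, 0.0491]
tool_rot: [-0.011, 0.032, 0.939, -0.342]
ft_force: [1.1, 0.1, -1.3]
finger_gap: 0.235
gripper_force: 29.9
```

```bash
python3 -m pendant '[[0,0.13,0.15,0,0,0],[0,0.26,0.3,0,0,0],[0,0.26,0.3,0,0,0]]' -; python3 - <<'E'
from h import *
for n in ["scene"]:
    im,d,cal=cloud(n); save("s2",im[130:330,180:400])
s,_=st();print(s["ft_force"],s["tool_pos"])
E
python3 -c "
import cv2;a=cv2.imread('pics/s2.png');cv2.imwrite('pics/s2b.png',cv2.resize(a,None,fx=3,fy=3))"
```

```text
clock: 6.35
tool_pos: [0.4304, 0.0034, 0.0449]
tool_rot: [-0.012, 0.032, 0.939, -0.342]
ft_force: [-0.2, 0.8, 2.7]
finger_gap: 0.229
gripper_force: 29.9
[0.27991007 1.98576032 3.11459259] [0.43034792 0.00340631 0.04483873]
```

View pics/s2b.png

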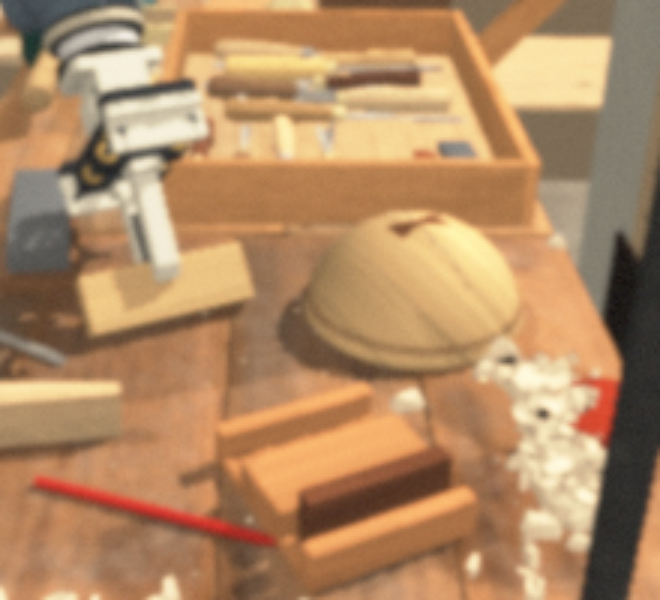

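```bash
python3 -m pendant '[[0,0,0,0,0,0],[0,0,0,0,0,0],[0,0,0,0,0,0]]' 0.36;  python3 -m pendant '[[0.03,0.5,-0.2,0,0,0],[0.07,0.95,-0.45,0,0,0],[0.1,1.3,-0.8,0,0,0],[0.15,1.65,-1.2,0,0,0],[0.2,2.1,-1.5,0,0,0]]' -; python3 - <<'E'
from h import *
im,d,cal=cloud("scene"); save("s3",cv2.resize(im[190:300,200:300],None,fx=4,fy=4))
P=full(cal,d); r=spotter.masks_of("caul","scene")
if r:
    Q=P[r[0]["region"]&(d>0)]; print(r[0]["p"],np.percentile(Q,2,axis=0),np.percentile(Q,98,axis=0),np.linalg.svd(Q-Q.mean(0),full_matrices=False)[2].round(2))
E
```

```text
clock: 6.7
tool_pos: [0.4302, 0.0033, 0.0446]
tool_rot: [-0.012, 0.032, 0.939, -0.342]
ft_force: [-0.4, 0.2, -1.0]
finger_gap: 0.357
gripper_force: 0.1
clock: 7.2
tool_pos: [0.4301, 0.0297, 0.0428]
tool_rot: [-0.012, 0.032, 0.939, -0.342]
ft_force: [0.2, 0.2, -0.8]
finger_gap: 0.363
gripper_force: 0.0
0.87 [ 0.36701726 -0.02560926 -0.00040665] [0.4920201  0.02588399 0.02287447] [[-1.    0.1  -0.01]
 [ 0.09  0.98  0.16]
 [ 0.03  0.16 -0.99]]
```

View pics/s3.png

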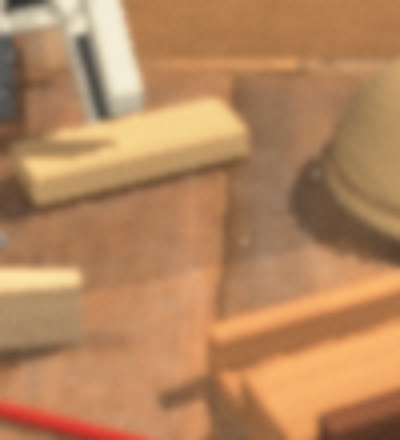

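```bash
python3 -m pendant '[[0,0,-1.5,0,0,0],[0,0,-3,0,0,0],[0,0,-5,0,0,0],[0,0,-7,0,0,0],[0,0,-7,0,0,0]]' -;  python3 -m pendant '[[-0.1,-2,-0.2,-7,0,0],[-0.2,-4.5,-0.4,-14,0,0],[-0.3,-7,-0.6,-21,0,0],[-0.4,-9.5,-0.8,-28,0,0],[-0.5,-10.5,-0.8,-34,0,0]]' 0.75; python3 -m pendant '[[0,0,0,-6,0,0],[0,0,0,-6,0,0]]' -;  python3 - <<'E'
from h import *
s,R=st(); print(s['joint_pos'].round(2),s['tool_pos'].round(4),R.as_matrix().round(3))
im,d,cal=cloud("wrist"); P=full(cal,d); save("w3",im)
for n in ["wrist","scene"]:
    if n=="scene": im,d,cal=cloud("scene"); P=full(cal,d)
    r=spotter.masks_of("caul",n)
    if not r: print("none"); continue
    Q=P[r[0]["region"]&(d>0)];T=Q[(Q[:,2]>.017)&(Q[:,2]<.029)]
    (c,wh,ang)=cv2.minAreaRect((T[:,:2]*1000).astype(np.float32));print(r[0]["p"],len(T),np.round(c,1),np.round(wh,1),round(ang,1),T[:,2].mean())
    A=np.c_[T[:,:2],np.ones(len(T))]; print(np.linalg.lstsq(A,T[:,2],rcond=None)[0].round(4))
E
```

```text
clock: 7.8
tool_pos: [0.4343, 0.0759, 0.0985]
tool_rot: [-0.01, 0.032, 0.94, -0.341]
ft_force: [0.3, -0.0, -0.2]
finger_gap: 0.362
gripper_force: 0.0
clock: 8.3
tool_pos: [0.4334, -0.0027, 0.1718]
tool_rot: [0.001, 0.035, 0.998, -0.05]
ft_force: [-0.5, 0.8, 0.4]
finger_gap: 0.732
gripper_force: 0.0
clock: 8.5
tool_pos: [0.4328, -0.003, 0.1703]
tool_rot: [0.001, 0.036, 0.999, 0.001]
ft_force: [-0.6, -0.2, 0.1]
finger_gap: 0.751
gripper_force: 0.0
[-0.12  0.24  2.01  0.    0.89 -1.62] [ 0.4328 -0.003   0.1703] [[-0.997  0.072  0.001]
 [ 0.072  0.997  0.002]
 [-0.001  0.002 -1.   ]]
0.86 7304 [430.5   2.9] [ 44.  130.8] 86.1 0.02150182461225308
[ 0.002  -0.0006  0.0207]
0.93 612 [431.5  -0.5] [ 48.2 129.4] 86.2 0.021159794414706386
[0.004  0.0264 0.0195]
```

View pics/w3.png

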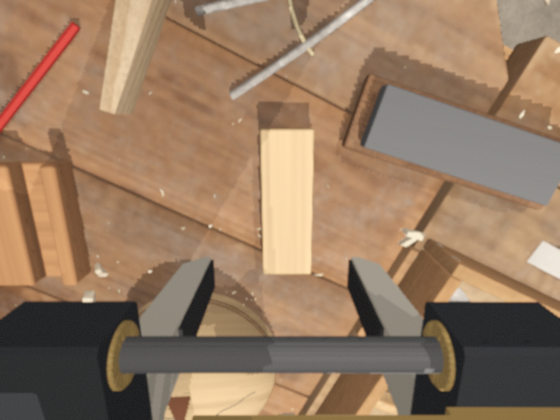

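```bash
python3 -m pendant '[[0.15,0.3,3.5,0,0,0],[0.27,0.57,7,0,0,0],[0.27,0.57,10.5,0,0,0],[0.27,0.57,13,0,0,0],[0.27,0.57,14,0,0,0]]' 0.75; python3 -m pendant '[[0,0,0.25,0,0,0],[0,0,0.42,0,0,0],[0,0,0.42,0,0,0]]' -
```

```text
clock: 9.2
tool_pos: [0.4293, 0.0054, 0.0278]
tool_rot: [-0.002, 0.033, 0.999, -0.0]
ft_force: [-0.3, 0.1, 0.7]
finger_gap: 0.75
gripper_force: 0.0
clock: 9.5
tool_pos: [0.4312, 0.0045, 0.0265]
tool_rot: [0.001, 0.034, 0.999, -0.0]
ft_force: [0.3, -0.4, 0.6]
finger_gap: 0.751
gripper_force: 0.0
```

```bash
python3 -m pendant '[[0,-0.1,0,0,0,0],[0,-0.1,0,0,0,0],[0,-0.1,0,0,0,0],[0,-0.1,0,0,0,0],[0,-0.1,0,0,0,0]]' 0; python3 -m pendant '[[0,0,-0.5,0,0,0],[0,0,-3,0,0,0],[0,0,-6.5,0,0,0],[0,0,-10,0,0,0],[0,0,-14,0,0,0]]' -; python3 -m pendant '[[0,0,-1,0,0,0],[0,0,-1,0,0,0]]' -; python3 - <<'E'
from h import *
s,R=st(); print(s['joint_pos'].round(2),s['tool_pos'].round(4),R.as_matrix().round(3))
im,d,cal=cloud("wrist"); P=full(cal,d); save("w4",im)
r=spotter.masks_of("caul","wrist")
Q=P[r[0]["region"]&(d>0)]; print(r[0]["p"],len(Q),np.percentile(Q,[1,50,99],axis=0).round(4))
T=Q; A=np.c_[T[:,:2],np.ones(len(T))]; print(np.linalg.lstsq(A,T[:,2],rcond=None)[0].round(4))
im,d,cal=cloud("scene"); P=full(cal,d); r=spotter.masks_of("bowl","scene"); Q=P[r[0]["region"]&(d>0)]; 
k=spotter.place_of("crown","scene"); print([(x["p"],x["centre"]) for x in k[:2]])
if k:
    c=np.round(k[0]["centre"]).astype(int); print(P[c[1],c[0]])
E
```

```text
clock: 10.0
tool_pos: [0.4307, 0.0034, 0.026]
tool_rot: [0.0, 0.034, 0.999, -0.0]
ft_force: [-1.1, 0.1, 4.4]
finger_gap: 0.474
gripper_force: 30.0
clock: 10.5
tool_pos: [0.4298, 0.0035, 0.167]
tool_rot: [-0.001, 0.034, 0.999, 0.0]
ft_force: [1.6, -0.5, -1.9]
finger_gap: 0.466
gripper_force: 30.0
clock: 10.7
tool_pos: [0.4311, 0.0034, 0.1769]
tool_rot: [0.001, 0.034, 0.999, -0.0]
ft_force: [-0.0, -0.2, -1.5]
finger_gap: 0.472
gripper_force: 30.0
[-0.1   0.22  2.01 -0.    0.91 -1.6 ] [0.4311 0.0034 0.1769] [[-0.998  0.068  0.003]
 [ 0.068  0.998 -0.   ]
 [-0.003 -0.    -1.   ]]
0.93 20496 [[ 0.3655 -0.0194  0.154 ]
 [ 0.4102  0.0048  0.1725]
 [ 0.4937  0.0281  0.174 ]]
[-0.0521 -0.0188  0.1928]
[(0.97, [318.7, 201.3])]
[ 0.61138436 -0.08761402  0.07519138]
```

```bash
python3 -m pendant '[[-3,-0.2,-1,0,0,0],[-7,-0.4,-2.3,0,0,0],[-11,-0.7,-2.3,0,0,0],[-15,-1,-2.3,0,0,0],[-17,-1.15,-2.3,0,0,0]]' -; python3 -m pendant '[[0,0,0,0,0,0],[0,0,0,0,0,0]]' -; cat > crown.py <<'E'
from h import *
from scipy.optimize import least_squares
def ray(cal,c,z):
    p=pix2w(cal,np.array([.1,1.]),np.array([c[0]]*2),np.array([c[1]]*2)); v=p[1]-p[0]
    return p[0]+v*(z-p[0][2])/v[2]
s,R=st(); print(s['joint_pos'].round(2),s['tool_pos'].round(4),R.as_matrix().round(3))
for n in ["wrist","scene","side"]:
    im,d,cal=cloud(n); P=full(cal,d); save("c_"+n,im)
    for m in spotter.masks_of("bowl",n)[:1]:
        Q=P[cv2.erode(m["region"].astype(np.uint8),np.ones((5,5)))>0]; Q=Q[(Q[:,2]>.015)&(Q[:,2]<.085)]
        r=least_squares(lambda p:np.linalg.norm(Q-p,axis=1)-.085,[.6,-.103,-.007],loss="soft_l1",f_scale=.001); print(n,"fit",len(Q),r.x.round(4))
        r=least_squares(lambda p:np.linalg.norm(Q-np.r_[p,-.007],axis=1)-.085,[.6,-.103],loss="soft_l1",f_scale=.001); print(n,"fit2",r.x.round(4))
    for k in spotter.place_of("crown",n)[:1]: print(n,k["p"],np.round(k["centre"],1),ray(cal,k["centre"],.078).round(4))
E
python3 crown.py
```

```text
clock: 11.45
tool_pos: [0.6014, -0.0201, 0.1971]
tool_rot: [-0.001, 0.034, 0.999, 0.0]
ft_force: [-0.8, 0.6, -0.5]
finger_gap: 0.473
gripper_force: 30.0
clock: 11.65
tool_pos: [0.5984, -0.0196, 0.1972]
tool_rot: [-0.001, 0.034, 0.999, 0.0]
ft_force: [-0.9, -0.9, -0.9]
finger_gap: 0.469
gripper_force: 30.0
[-0.11  0.49  1.56  0.    1.1  -1.61] [ 0.5984 -0.0196  0.1972] [[-0.998  0.069 -0.003]
 [ 0.069  0.998  0.   ]
 [ 0.003  0.    -1.   ]]
wrist fit 15792 [ 0.5988 -0.1014 -0.0072]
wrist fit2 [ 0.599  -0.1014]
wrist 0.63 [177.5 224.7] [ 0.5973 -0.1013  0.078 ]
scene fit 2276 [ 0.6003 -0.1038 -0.0074]
scene fit2 [ 0.6006 -0.1035]
scene 0.67 [319.7 202.2] [ 0.6055 -0.0978  0.078 ]
side fit 2380 [ 0.599  -0.1016 -0.0081]
side fit2 [ 0.5996 -0.1009]
side 0.81 [319.9 189.9] [ 0.6025 -0.1016  0.078 ]
```

View pics/c_wrist.png

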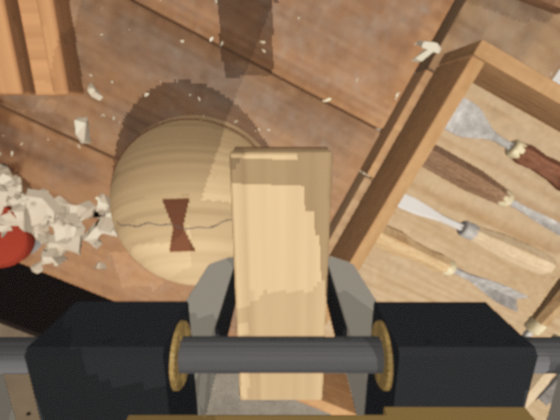

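```bash
python3 -m pendant '[[-0.3,-3.5,0,0,0,0],[-0.6,-7,0,0,0,0],[-0.66,-8.08,2.5,0,0,0],[-0.66,-8.08,5.5,0,0,0],[-0.66,-8.08,7.5,0,0,0]]' -; python3 -m pendant '[[0,0,0.5,0,0,0],[0,0,0.5,0,0,0],[0,0,0.5,0,0,0]]' -; python3 -c "
from h import *
for i in range(2):
  viewer.get_image('side')
  s,R=st(); print(s['tool_pos'].round(4),s['ft_force'].round(2)); print(R.as_matrix().round(4))"
```

```text
clock: 12.6
tool_pos: [0.5997, -0.1012, 0.122]
tool_rot: [-0.001, 0.035, 0.999, 0.0]
ft_force: [-0.2, 0.3, -1.3]
finger_gap: 0.471
gripper_force: 30.0
clock: 12.9
tool_pos: [0.601, -0.1007, 0.1199]
tool_rot: [0.001, 0.034, 0.999, -0.0]
ft_force: [0.4, -1.2, -2.0]
finger_gap: 0.474
gripper_force: 30.0
[ 0.6011 -0.1008  0.1201] [ 0.62 -0.11 -0.27]
[[-9.977e-01  6.820e-02  1.900e-03]
 [ 6.820e-02  9.977e-01 -5.000e-04]
 [-2.000e-03 -4.000e-04 -1.000e+00]]
[ 0.601  -0.1008  0.12  ] [ 0.11 -0.17  0.36]
[[-9.977e-01  6.820e-02  2.000e-03]
 [ 6.820e-02  9.977e-01 -5.000e-04]
 [-2.000e-03 -3.000e-04 -1.000e+00]]
```

```bash
python3 -m pendant '[[0.08,0,0.4,0,0,0],[0.16,0.02,0.8,0,0,0],[0.16,0.02,1.2,0,0,0],[0.16,0.02,1.4,0,0,0],[0.16,0.02,1.4,0,0,0]]' -; python3 -m pendant '[[0,0,0.05,0,0,0],[0,0,0.1,0,0,0],[0,0,0.1,0,0,0]]' -; python3 -c "
from h import *
viewer.get_image('side')
s,R=st(); print(s['tool_pos'].round(4),s['ft_force'].round(2)); print(R.as_matrix().round(4))"
```

```text
clock: 13.5
tool_pos: [0.5987, -0.1004, 0.1043]
tool_rot: [-0.0, 0.034, 0.999, 0.0]
ft_force: [0.7, 0.1, -1.2]
finger_gap: 0.473
gripper_force: 30.0
clock: 13.8
tool_pos: [0.5989, -0.1005, 0.104]
tool_rot: [0.0, 0.034, 0.999, -0.0]
ft_force: [0.2, -0.2, 0.6]
finger_gap: 0.469
gripper_force: 30.0
[ 0.599  -0.1004  0.104 ] [-1.07 -0.72  2.15]
[[-9.977e-01  6.850e-02  3.000e-04]
 [ 6.850e-02  9.977e-01 -1.000e-04]
 [-3.000e-04 -1.000e-04 -1.000e+00]]
```

```bash
python3 -m pendant '[[0,0,0.03,0,0,0],[0,0,0.03,0,0,0]]' -; python3 -m pendant '[[0,0,0,0,0,0],[0,0,0,0,0,0],[0,0,0,0,0,0]]' 0.6; cat > chk.py <<'E'
from h import *
import sys
s,R=st(); print(s['tool_pos'].round(4),s['ft_force'].round(2)); print(R.as_matrix().round(4))
for n in sys.argv[1:]:
    im,d,cal=cloud(n); P=full(cal,d); save("k_%s_%d"%(n,s["clock"]*100),im)
    for m in spotter.masks_of("caul",n)[:1]:
        Q=P[cv2.erode(m["region"].astype(np.uint8),np.ones((3,3)))>0]; T=Q[(Q[:,2]>.088)&(Q[:,2]<.115)]
        for _ in range(3):
            A=np.c_[T[:,:2]-[.6,-.1],np.ones(len(T))]; c=np.linalg.lstsq(A,T[:,2],rcond=None)[0]; e=abs(A@c-T[:,2]); T=T[e<.002]
        print(n,m["p"],"slope deg",np.degrees(c[:2]).round(2),"z",c[2].round(4),len(T))
        (c,wh,ang)=cv2.minAreaRect((T[:,:2]*1000).astype(np.float32));print(np.round(c,1),np.round(wh,1),round(ang,1))
E
python3 chk.py wrist scene side
```

```text
clock: 14.05
tool_pos: [0.599, -0.1004, 0.1039]
tool_rot: [0.0, 0.034, 0.999, -0.0]
ft_force: [-1.5, 0.2, 4.8]
finger_gap: 0.47
gripper_force: 30.0
clock: 14.35
tool_pos: [0.5988, -0.1004, 0.1033]
tool_rot: [-0.0, 0.034, 0.999, 0.0]
ft_force: [-0.2, -0.1, -0.5]
finger_gap: 0.6
gripper_force: 0.0
[ 0.5988 -0.1004  0.1033] [-0.19 -0.08 -0.51]
[[-9.977e-01  6.850e-02 -1.000e-04]
 [ 6.850e-02  9.977e-01  1.000e-04]
 [ 2.000e-04  0.000e+00 -1.000e+00]]
wrist 0.67 slope deg [ 0.01 -1.15] z 0.0996 19263
[598.6 -99.9] [ 43.5 130.5] 86.2
scene 0.71 slope deg [0.74 6.78] z 0.0992 224
[ 596.4 -106.8] [ 39.2 126.1] 86.2
side 0.96 slope deg [0.82 2.64] z 0.0987 213
[ 566.1 -100.4] [43.7 66.7] 89.0
```

```bash
python3 -m pendant '[[0,0,0,0,0,0],[0,0,0,0,0,0],[0,0,0,0,0,0],[0,0,0,0,0,0]]' -; python3 chk.py wrist;python3 chk.py wrist
```

```text
clock: 15.05
tool_pos: [0.5988, -0.1004, 0.1035]
tool_rot: [0.0, 0.034, 0.999, 0.0]
ft_force: [0.1, -0.5, -0.7]
finger_gap: 0.601
gripper_force: 0.0
[ 0.5988 -0.1004  0.1035] [ 0.08 -0.46 -0.66]
[[-0.9977  0.0685  0.    ]
 [ 0.0685  0.9977  0.    ]
 [-0.      0.     -1.    ]]
wrist 0.66 slope deg [ 0.01 -1.18] z 0.0996 19336
[598.5 -99.5] [ 43.5 130.1] 86.1
[ 0.5988 -0.1004  0.1034] [ 0.16 -0.33 -0.51]
[[-9.977e-01  6.850e-02  0.000e+00]
 [ 6.850e-02  9.977e-01 -0.000e+00]
 [-1.000e-04 -0.000e+00 -1.000e+00]]
wrist 0.9 slope deg [-0.   -1.17] z 0.0996 19223
[598.5 -99.7] [ 43.  130.2] 86.2
```

```bash
python3 -m pendant '[[0,0,0,0,0,0],[0,0,0,0,0,0],[0,0,0,0,0,0]]' 0; python3 -m pendant '[[0,0,-0.2,0,0,0],[0,0,-0.4,0,0,0],[0,-0.08,-0.4,0,0,0],[0,-0.15,-0.4,0,0,0],[0,-0.15,-0.4,0,0,0]]' -;  python3 -m pendant '[[0,0,0.2,0,0,0],[0,0,0.35,0,0,0],[0,0,0.35,0,0,0],[0,0,0.4,0,0,0],[0,0,0.4,0,0,0]]' -; python3 -m pendant '[[0,0,0,0,0,0],[0,0,0,0,0,0],[0,0,0,0,0,0],[0,0,0,0,0,0]]' 0.55; python3 chk.py wrist;python3 chk.py wrist
```

```text
clock: 15.55
tool_pos: [0.5988, -0.1004, 0.1034]
tool_rot: [0.0, 0.034, 0.999, 0.0]
ft_force: [0.0, 0.4, 0.2]
finger_gap: 0.47
gripper_force: 30.0
clock: 16.05
tool_pos: [0.5987, -0.102, 0.1074]
tool_rot: [-0.0, 0.034, 0.999, 0.0]
ft_force: [0.5, 1.2, -1.2]
finger_gap: 0.472
gripper_force: 30.0
clock: 16.55
tool_pos: [0.5987, -0.1019, 0.1035]
tool_rot: [-0.0, 0.034, 0.999, 0.0]
ft_force: [-0.3, -0.5, -1.0]
finger_gap: 0.472
gripper_force: 30.0
clock: 16.95
tool_pos: [0.5988, -0.1019, 0.1035]
tool_rot: [0.0, 0.034, 0.999, -0.0]
ft_force: [0.1, -0.3, -0.1]
finger_gap: 0.548
gripper_force: 0.0
[ 0.5988 -0.1019  0.1035] [ 0.08 -0.25 -0.07]
[[-9.977e-01  6.840e-02  1.000e-04]
 [ 6.840e-02  9.977e-01 -0.000e+00]
 [-1.000e-04 -0.000e+00 -1.000e+00]]
wrist 0.84 slope deg [0.11 0.5 ] z 0.0997 19070
[ 597.9 -101.9] [ 42.9 129.4] 86.1
[ 0.5988 -0.1019  0.1034] [-1.03  0.19 -0.79]
[[-9.977e-01  6.850e-02  1.000e-04]
 [ 6.850e-02  9.977e-01 -0.000e+00]
 [-1.000e-04 -0.000e+00 -1.000e+00]]
wrist 0.58 slope deg [0.1  0.51] z 0.0997 19329
[ 598.2 -102.2] [ 43.3 129.9] 86.1
```

```bash
python3 -m pendant '[[0,0,0,0,0,0],[0,0,0,0,0,0],[0,0,-2,0,0,0],[0,0,-6,0,0,0],[0,0,-10,0,0,0]]' 0.7; python3 -m pendant '[[2.5,2.7,-4,0,0,7],[5,5.4,-4,0,0,14],[7.8,8.2,-4,0,0,22],[10.6,11.2,-4,0,0,30],[13.4,14.2,-4,0,0,38]]' 0.85;  python3 -m pendant '[[2.6,0.4,0,0,0,8],[5.2,0.8,0,0,0,16],[7.8,1.2,0,0,0,24],[10.4,1.6,0,0,0,32],[12.93,1.98,0,0,0,40]]' -; python3 -m pendant '[[0,0,0,0,0,8],[0,0,0,0,0,16],[0,0,1,0,0,24],[0,0,2,0,0,29.5],[0,0,2,0,0,29.5]]' 1; cat > stone.py <<'E'
from h import *
s,R=st(); M=R.as_matrix(); print(s['joint_pos'].round(2),s['tool_pos'].round(4)); print(M.round(4))
im,d,cal=cloud("wrist"); P=full(cal,d); save("st_%d"%(s["clock"]*100),im)
for m in spotter.masks_of("oil_stone","wrist")[:1]:
    Q=P[m["region"]&(d>0)]
    for lo,hi in [(.027,.036),(.009,.019)]:
        T=Q[(Q[:,2]>lo)&(Q[:,2]<hi)]
        (c,wh,ang)=cv2.minAreaRect((T[:,:2]*1000).astype(np.float32));print(m["p"],len(T),np.round(c,1),np.round(wh,1),round(ang,1),np.median(T[:,2]).round(4))
        print("tool delta cm",(M.T@(np.r_[np.array(c)/1000,0]-s['tool_pos'])*100).round(2))
print("tool y angle",np.degrees(np.arctan2(M[1,1],M[0,1])))
E
python3 stone.py; python3 chk.py side
```

```text
clock: 17.65
tool_pos: [0.5983, -0.1018, 0.2042]
tool_rot: [-0.001, 0.034, 0.999, 0.0]
ft_force: [0.2, 0.3, 0.2]
finger_gap: 0.698
gripper_force: 0.0
clock: 18.15
tool_pos: [0.4736, 0.0499, 0.2436]
tool_rot: [0.0, 0.361, 0.933, 0.0]
ft_force: [-0.0, 0.8, 0.3]
finger_gap: 0.851
gripper_force: 0.0
clock: 18.65
tool_pos: [0.391, 0.1508, 0.2436]
tool_rot: [0.0, 0.658, 0.753, 0.0]
ft_force: [1.0, -0.1, 0.3]
finger_gap: 0.852
gripper_force: 0.0
clock: 19.15
tool_pos: [0.3913, 0.1499, 0.2227]
tool_rot: [-0.0, 0.827, 0.563, -0.001]
ft_force: [0.5, -0.1, 0.1]
finger_gap: 0.995
gripper_force: 0.0
[ 0.25  0.13  1.99 -0.    1.02  0.63] [0.3913 0.1499 0.2227]
[[ 3.665e-01  9.304e-01 -1.600e-03]
 [ 9.304e-01 -3.665e-01 -4.000e-04]
 [-1.000e-03 -1.300e-03 -1.000e+00]]
0.87 8328 [390.6 153.5] [165.5  50.1] 68.6 0.0309
tool delta cm [ 0.33 -0.17 22.27]
0.87 2416 [390.6 153.5] [190.   62.1] 68.5 0.0132
tool delta cm [ 0.33 -0.16 22.27]
tool y angle -21.501646720102332
[0.3918 0.1501 0.2237] [0.34 0.02 0.49]
[[ 3.625e-01  9.320e-01 -1.000e-04]
 [ 9.320e-01 -3.625e-01 -0.000e+00]
 [-0.000e+00 -1.000e-04 -1.000e+00]]
side 0.59 slope deg [0.54 3.19] z 0.0984 419
[ 596.3 -105.1] [ 43.2 127.1] 86.3
```

```bash
python3 -m pendant '[[0.3,-0.2,4,0,0,0],[0.3,-0.2,8,0,0,0],[0.3,-0.2,11,0,0,0],[0.3,-0.2,11.5,0,0,0],[0.3,-0.2,11.5,0,0,0]]' 1; python3 stone.py
```

```text
clock: 19.85
tool_pos: [0.3911, 0.1536, 0.1087]
tool_rot: [-0.0, 0.826, 0.564, -0.0]
ft_force: [1.1, 1.2, 0.8]
finger_gap: 0.999
gripper_force: 0.0
[0.26 0.33 2.09 0.   0.72 0.64] [0.3911 0.1536 0.1087]
[[ 3.645e-01  9.312e-01 -8.000e-04]
 [ 9.312e-01 -3.645e-01 -2.000e-04]
 [-5.000e-04 -7.000e-04 -1.000e+00]]
0.96 16816 [391.1 155. ] [161.2  50.1] 68.5 0.031
tool delta cm [ 0.13 -0.05 10.87]
0.96 4163 [391.3 155.3] [185.7  62.1] 68.6 0.0132
tool delta cm [ 0.17 -0.04 10.87]
tool y angle -21.379568175107806
```

```bash
python3 -m pendant '[[0,0,3,0,0,0],[0,0,5.5,0,0,0],[0,0,6.7,0,0,0],[0,0,7.05,0,0,0],[0,0,7.05,0,0,0]]' 1; python3 -m pendant '[[0,0,0,0,0,0],[0,0,0,0,0,0],[0,0,0,0,0,0],[0,0,0,0,0,0],[0,0,0,0,0,0]]' 0; python3 -m pendant '[[0,0,-0.5,0,0,0],[0,0,-2,0,0,0],[0,0,-5,0,0,0],[0,0,-9,0,0,0],[0,0,-13,0,0,0]]' -; python3 -m pendant '[[0,0,-4,0,0,0],[0,0,-7,0,0,0],[0,0,-7,0,0,0]]' -;python3 -c "
from h import *
s,R=st(); M=R.as_matrix(); print(s['joint_pos'].round(2),s['tool_pos'].round(4)); print(M.round(4))
im,d,cal=cloud('wrist'); P=full(cal,d); save('held',im)
m=spotter.masks_of('oil_stone','wrist')[0]; Q=(P[m['region']&(d>0)]-s['tool_pos'])@M*1000
T=Q[abs(Q[:,2]-6)<6]; print(m['p'],len(T),np.percentile(T,[.5,50,99.5],axis=0).round(1)); A=np.c_[T[:,:2],np.ones(len(T))]; print(np.degrees(np.linalg.lstsq(A,T[:,2],rcond=None)[0]).round(2))
T=Q[abs(Q[:,2]-24)<6]; print(m['p'],len(T),np.percentile(T,[.5,50,99.5],axis=0).round(1))
"
```

```text
clock: 20.45
tool_pos: [0.3917, 0.1538, 0.0388]
tool_rot: [0.0, 0.826, 0.563, 0.001]
ft_force: [-0.4, -0.8, 0.4]
finger_gap: 1.004
gripper_force: 0.0
clock: 20.95
tool_pos: [0.3911, 0.1536, 0.0381]
tool_rot: [0.0, 0.826, 0.563, 0.0]
ft_force: [-1.0, -0.1, -0.0]
finger_gap: 0.62
gripper_force: 0.0
clock: 21.45
tool_pos: [0.3902, 0.1534, 0.1692]
tool_rot: [-0.0, 0.826, 0.563, -0.001]
ft_force: [1.1, -0.3, -3.7]
finger_gap: 0.533
gripper_force: 30.0
clock: 21.75
tool_pos: [0.3922, 0.1539, 0.2412]
tool_rot: [0.001, 0.826, 0.563, 0.003]
ft_force: [0.3, -0.1, -4.3]
finger_gap: 0.535
gripper_force: 30.0
[0.26 0.11 1.96 0.   1.06 0.64] [0.3922 0.1539 0.2412]
[[ 0.3653  0.9309  0.006 ]
 [ 0.9309 -0.3653  0.0016]
 [ 0.0037  0.0049 -1.    ]]
0.84 24744 [[-80.2 -24.9   9.7]
 [ 24.4   0.1  11.2]
 [ 81.5  23.7  12. ]]
[-2.0000e-02 -3.1000e-01  6.3732e+02]
0.84 5083 [[-90.  -30.7  27. ]
 [ 85.2   1.9  28.9]
 [ 94.4  29.7  30. ]]
```

View pics/held.png

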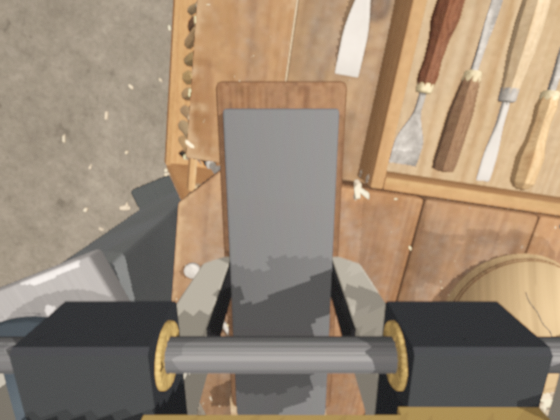

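```bash
python3 -m pendant '[[-1,1.8,0,0,0,-5],[-2.7,4.8,0,0,0,-13],[-4.5,8,0,0,0,-21],[-6.3,11.2,0,0,0,-29.5],[-8.1,14.3,0,0,0,-38]]' -; python3 -m pendant '[[-3.5,1.45,0,0,0,-8],[-7,2.9,0,0,0,-16],[-10.5,4.35,0,0,0,-24],[-13.5,5.6,0,0,0,-32],[-15.2,6.28,0,0,0,-40]]' -; python3 -m pendant '[[0,0,0,0,0,-8],[0,0,0,0,0,-16],[0,0,0,0,0,-24],[0,0,0,0,0,-29.5],[0,0,0,0,0,-29.5]]' -; python3 -m pendant '[[0,0,0,0,0,0],[0,0,0,0,0,0]]' -; cat > hold.py <<'E'
from h import *
s,R=st(); M=R.as_matrix(); print(s['joint_pos'].round(2),s['tool_pos'].round(4),s['ft_force'].round(1)); print(M.round(4))
im,d,cal=cloud('wrist'); P=full(cal,d); save('held%d'%(s['clock']*100),im)
m=spotter.masks_of('oil_stone','wrist')[0]; Q=(P[m['region']&(d>0)]-s['tool_pos'])@M*1000
T=Q[abs(Q[:,2]-10)<6]; print(m['p'],len(T),np.percentile(T,[.5,50,99.5],axis=0).round(1)); A=np.c_[T[:,:2],np.ones(len(T))]; print(np.degrees(np.linalg.lstsq(A,T[:,2],rcond=None)[0][:2]).round(2))
T=Q[abs(Q[:,2]-28)<6]; print(len(T),np.percentile(T,[.5,50,99.5],axis=0).round(1))
print("tool y angle",np.degrees(np.arctan2(M[1,1],M[0,1])))
E
python3 hold.py; python3 chk.py side
```

```text
clock: 22.35
tool_pos: [0.4944, 0.0246, 0.2354]
tool_rot: [-0.002, 0.595, 0.803, -0.001]
ft_force: [0.4, 1.1, -3.1]
finger_gap: 0.535
gripper_force: 30.0
clock: 22.85
tool_pos: [0.5983, -0.1037, 0.2345]
tool_rot: [-0.002, 0.285, 0.958, -0.0]
ft_force: [-0.6, 0.6, -3.0]
finger_gap: 0.537
gripper_force: 30.0
clock: 23.35
tool_pos: [0.5972, -0.1017, 0.2351]
tool_rot: [-0.002, 0.034, 0.999, 0.0]
ft_force: [-0.2, 0.2, -3.4]
finger_gap: 0.534
gripper_force: 30.0
clock: 23.55
tool_pos: [0.5978, -0.1018, 0.2369]
tool_rot: [-0.001, 0.035, 0.999, 0.0]
ft_force: [0.1, -0.6, -3.0]
finger_gap: 0.536
gripper_force: 30.0
[-0.25  0.46  1.5  -0.    1.18 -1.75] [ 0.5978 -0.1018  0.2369] [ 0.1 -0.6 -3. ]
[[-9.975e-01  7.070e-02 -1.500e-03]
 [ 7.070e-02  9.975e-01  4.000e-04]
 [ 1.500e-03  3.000e-04 -1.000e+00]]
0.6 27883 [[-79.9 -24.4   9.6]
 [ 26.1   0.   11.2]
 [ 82.3  24.8  12.9]]
[ 0.09 -0.32]
5833 [[-90.1 -30.6  27.1]
 [ 85.1   0.9  29. ]
 [ 95.   31.2  32.1]]
tool y angle 85.94469456278506
[ 0.598  -0.1018  0.2375] [-0.28 -0.61 -3.52]
[[-9.976e-01  6.980e-02 -6.000e-04]
 [ 6.980e-02  9.976e-01  2.000e-04]
 [ 6.000e-04  1.000e-04 -1.000e+00]]
side 0.57 slope deg [0.34 3.7 ] z 0.0984 438
[ 596.7 -105.7] [ 43.8 129. ] 86.8
```

```bash
python3 -m pendant '[[-0.1,0.04,2,0,0,0],[-0.1,0.04,4,0,0,0],[-0.1,0.04,6,0,0,0],[-0.1,0.04,7.5,0,0,0],[-0.1,0.04,8.4,0,0,0]]' -; python3 -m pendant '[[0,0,0,0,0,0],[0,0,0,0,0,0],[0,0,0,0,0,0]]' -; python3 chk.py side | head -4
```

```text
clock: 24.25
tool_pos: [0.5988, -0.1014, 0.1527]
tool_rot: [-0.001, 0.034, 0.999, 0.0]
ft_force: [-0.5, 0.7, -3.0]
finger_gap: 0.54
gripper_force: 30.0
clock: 24.55
tool_pos: [0.5996, -0.1016, 0.1549]
tool_rot: [0.001, 0.034, 0.999, -0.0]
ft_force: [0.4, -0.1, -3.8]
finger_gap: 0.538
gripper_force: 30.0
[ 0.5996 -0.1016  0.1549] [ 0.37 -0.08 -3.84]
[[-9.976e-01  6.850e-02  1.500e-03]
 [ 6.850e-02  9.977e-01 -4.000e-04]
 [-1.500e-03 -3.000e-04 -1.000e+00]]
```

```bash
python3 -m pendant '[[0.03,0,0.3,0,0,0],[0.06,0,0.6,0,0,0],[0.06,0,0.8,0,0,0],[0.06,0,0.9,0,0,0],[0.06,0,0.9,0,0,0]]' -; python3 -m pendant '[[0,0,0.05,0,0,0],[0,0,0.1,0,0,0],[0,0,0.15,0,0,0],[0,0,0.15,0,0,0]]' -
```

```text
clock: 25.15
tool_pos: [0.5984, -0.1015, 0.1447]
tool_rot: [-0.0, 0.034, 0.999, 0.0]
ft_force: [-0.3, 0.4, -4.4]
finger_gap: 0.536
gripper_force: 30.0
clock: 25.55
tool_pos: [0.5985, -0.1015, 0.1434]
tool_rot: [-0.0, 0.034, 0.999, 0.0]
ft_force: [-0.3, -0.4, -4.2]
finger_gap: 0.535
gripper_force: 30.0
```

```bash
python3 -m pendant '[[-0.03,0,0.04,0,0,0],[-0.03,0,0.08,0,0,0],[-0.03,0,0.08,0,0,0]]' -;python3 -m pendant '[[0,0,0.04,0,0,0],[0,0,0.08,0,0,0],[0,0,0.08,0,0,0]]' -
```

```text
clock: 25.85
tool_pos: [0.5988, -0.1015, 0.1426]
tool_rot: [-0.0, 0.034, 0.999, 0.0]
ft_force: [-0.3, 0.7, -3.7]
finger_gap: 0.536
gripper_force: 30.0
clock: 26.15
tool_pos: [0.599, -0.1015, 0.1422]
tool_rot: [0.0, 0.034, 0.999, -0.0]
ft_force: [-1.2, -0.2, 1.0]
finger_gap: 0.537
gripper_force: 30.0
```

```bash
python3 -m pendant '[[0,0,0,0,0,0],[0,0,0,0,0,0],[0,0,0,0,0,0],[0,0,0,0,0,0],[0,0,0,0,0,0]]' 0.62; cat > fin.py <<'E'
from h import *
s,R=st(); print(s['tool_pos'].round(4),s['ft_force'].round(2))
im,d,cal=cloud("wrist"); P=full(cal,d); save("f%d"%(s["clock"]*100),im)
m=spotter.masks_of("oil_stone","wrist")[0]; Q=P[m["region"]&(d>0)]
for h in (.132,.114):
    T=Q[abs(Q[:,2]-h)<.006]
    if len(T)<200: continue
    for _ in range(3):
        A=np.c_[T[:,:2]-[.599,-.1015],np.ones(len(T))]; c=np.linalg.lstsq(A,T[:,2],rcond=None)[0]; T=T[abs(A@c-T[:,2])<.002]
    r=cv2.minAreaRect((T[:,:2]*1000).astype(np.float32))
    print(len(T),"slope deg",np.degrees(c[:2]).round(2),"z",c[2].round(4),np.round(r[0],1),np.round(r[1],1),round(r[2],1))
E
python3 fin.py; python3 fin.py
```

```text
clock: 26.65
tool_pos: [0.5988, -0.1015, 0.1418]
tool_rot: [0.0, 0.034, 0.999, -0.0]
ft_force: [0.9, 0.2, -0.9]
finger_gap: 0.621
gripper_force: 0.0
[ 0.5988 -0.1015  0.1418] [ 0.92  0.17 -0.93]
27871 slope deg [-0.07 -0.14] z 0.131 [ 598.6 -100.8] [ 50.  164.9] 86.0
6065 slope deg [-0.23 -0.14] z 0.1131 [ 598.7 -100.9] [ 61.7 189.4] 86.1
[ 0.5988 -0.1015  0.1418] [-0.5   0.17  1.01]Traceback (most recent call last):
  File "fin.py", line 4, in <module>
    m=spotter.masks_of("oil_stone","wrist")[0]; Q=P[m["region"]&(d>0)]
      ~~~~~~~~~~~~~~~~~~~~~~~~~~~~~~~~~~~~~^^^
IndexError: list index out of range
```

```bash
python3 -m pendant '[[0,0,0,0,0,0],[0,0,0,0,0,0],[0,0,-0.5,0,0,0],[0,0,-2,0,0,0],[0,0,-4,0,0,0]]' 0.8; python3 -m pendant '[[0,0,-4,0,0,0],[0,0,-8,0,0,0],[0,0,-8,0,0,0],[0,0,-8,0,0,0],[0,0,-8,0,0,0]]' -; python3 -m pendant '[[0,0,0,0,0,0],[0,0,0,0,0,0],[0,0,0,0,0,0],[0,0,0,0,0,0],[0,0,0,0,0,0]]' -; python3 fin.py; python3 -c "
from h import *
im,d,cal=cloud('scene'); save('end',cv2.resize(im[90:330,180:420],None,fx=2.4,fy=2.4))"
```

```text
clock: 27.35
tool_pos: [0.5986, -0.1014, 0.1827]
tool_rot: [-0.0, 0.034, 0.999, 0.0]
ft_force: [-0.2, -0.6, -0.9]
finger_gap: 0.799
gripper_force: 0.0
clock: 27.85
tool_pos: [0.5984, -0.1014, 0.2614]
tool_rot: [-0.001, 0.034, 0.999, 0.0]
ft_force: [-0.9, 0.2, -0.1]
finger_gap: 0.801
gripper_force: 0.0
clock: 28.35
tool_pos: [0.5988, -0.1015, 0.2617]
tool_rot: [-0.0, 0.034, 0.999, 0.0]
ft_force: [0.1, 0.4, -0.9]
finger_gap: 0.798
gripper_force: 0.0
[ 0.5988 -0.1015  0.2617] [ 0.06  0.35 -0.91]
11716 slope deg [-0.06 -0.16] z 0.131 [ 598.9 -100.9] [ 50. 165.] 86.0
2952 slope deg [-0.15 -0.12] z 0.1132 [ 598.7 -101. ] [ 61.8 189. ] 86.1
```

View pics/end.png

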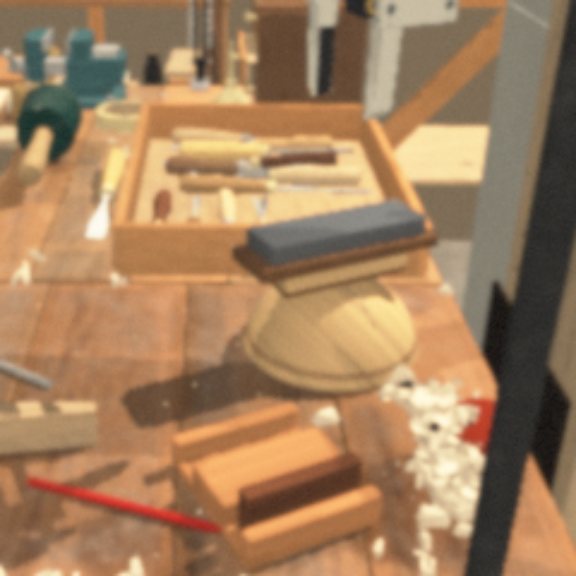

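The picture shows the stone lying lengthwise on the caul, balanced level on the bowl (around 340,240). The plain strip and the tin are where they were, and the gripper is clear.

```bash
python3 -c "
from bench import bot
print(bot.close_job())"
```

```text
the job is handed in; nothing more can be done
None
```

The job is handed in at about 28 s: the caul was laid cork down on the bench and let go, then balanced on the crown, and the oil stone now lies centred and right side up along it, measured level to about 0.2°; the tin and the other strip were left alone.

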